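# Zero the bearing check station

### The job

Zero the check station with a bearing on it: first seat the bearing flat over the spigot on top of the station's raised pedestal and let go of it, then take the stylus from its holder block, reach its tip through the round hole of the station and push the recessed button in it fully down. Finish while still gripping the stylus and holding that button down; do not press the button in the square hole.

Things in the scene. Friction and masses are not known exactly. Their poses are not given: they have to be found in the camera images.
- bearing_centre (a point): centre of the loose steel ball bearing: 62 mm outside, 30 mm bore, 16 mm thick, z its axis, 0.2 kg, lying flat either in front of the closed flat case (fixed, 56 mm high, front at x = 0.47, y = 0 to 0.2) or right of it. Grasp it across the rim, the fingers in a line parallel to the nearest side of the case. (The black 50 mm ring is another thing.)
- pedestal_top (a point): centre of the pedestal's flat top: aluminium disc 36 mm across on a 24 mm stem, 80 mm above the bench; the bearing's underside rests on it (bearing centre 8 mm above this point). A tapered spigot, 20 mm wide, 9 mm high, stands on it and enters the bore. The station, at the left, is fixed: base plate 110 x 210 mm (x, y); its y (this point's y) runs from the control side to the pedestal.
- round_mouth (a point): centre of the ROUND hole, at the level of the top face of its 44 x 44 mm square, 46 mm high, fixed block on the station's 30 mm high control deck, about 123 mm from the pedestal; the face is 76 mm above the bench. The hole is vertical, 18 mm in diameter with a 2 mm chamfer. The button in it lies recessed with its top 25 mm below this point.
- round_cap (a point): centre of the top of the button in the round hole, a white cap 15 mm in diameter; moves down with it.
- round_button (a joint): how far the button in the round hole is pushed down, m: 0 up, 0.008 at its stop. Spring-loaded: starts to move at 2 N, 6 N at the stop.
- square_button (a joint): the same for the button in the SQUARE hole (18 x 18 mm) of the neighbouring, otherwise equal block, 54 mm from the round one; which of the two blocks is nearer the robot varies. Must not be pressed.
- stylus_grip (a point): centre of the stylus's black grip, 14 x 14 mm square and 56 mm long along z, with rounded edges; x and y are normal to its flat sides. The stylus, 0.06 kg, stands upright in the holder block with the grip above it; the grip's lower end is 10 mm above the block's top.
- stylus_tip (a point): lower end of the stylus's steel shaft, 8 mm in diameter with a tapered end, 70 mm long below the grip; 98 mm below stylus_grip along the stylus.
- holder: fixed block 44 x 44 x 70 mm, origin under its centre, in front of the flat case or right of it (where the bearing is not). Its 10 mm hole is 60 mm deep: the stylus is free after 60 mm straight up. Beware the fixed stiff air hose, 80 mm thick, upright at x 0.26, y -0.19, from 0.06 to 1.1 m height: all work lies left of it (+y); an arm starting on its right must fold or rise upright to pass.
Things that resemble listed ones, but are neither listed nor needed, are in the scene too. Several things look just like the part that bears bearing_centre: the one meant starts farthest to the robot's right. What is shaped like the holder but purple is not meant.

How it is judged:
By the outcome, as a careful person would: the job done as asked, in the order asked, and still so for the second after the job is handed in, while the arm keeps its last pose, push and grip.
It also fails if it takes over 72 s, if anything falls off the work surface, if the arm or the gripper's body presses on something with over 40 N, if the wrist force passes 120 N, or if a joint passes its speed limit or range.

### The arm

A 7-joint arm with a two-finger parallel gripper is mounted at the origin on a cart in front of the work surface, level with it; the furniture and walls round the work are solid. World frame = base frame: x ahead of the robot, y to its left, z up, the work surface at z = 0. Lengths are in m, angles in rad, forces in N, time in s.
With the tool pointing down it reaches from about 0.4 to 0.875 m from the base axis. Payload 6.5 kg.
Tool frame: the origin (TCP) lies at the very end of the fingers, on their centre line; the grasp point (between the pads) lies 19 mm behind it; z points along the fingers, y is the line along which they close (so a half turn about z gives the same grasp; the last joint's range is limited). The gripper opens to 88 mm and grips with 3 to 60 N. Pads are 18 mm wide; open, the fingers measure 123 mm over their backs; the gripper's body (75 mm by 187 mm) begins 45 mm behind the grasp point.
Start: joints at [-1.307, 0.536, -0.004, 1.538, 0.003, 1.067, -0.071], TCP at [0.211, 0.615, 0.214] pointing down, gripper open.
Joint ranges: [-2.7, 2.7], [-0.37, 2.16], [-1.27, 1.26], [0.24, 2.4], [-1.31, 4.45], [0.19, 1.91], [-2.76, 2.76]. Speed limits (rad/s): [2.39, 2.39, 3.14, 3.14, 3.14, 3.14, 3.14].

### API

Orientations are given as a unit quaternion [x, y, z, w].
In Python, from bench import robot, eyes gives the robot as it stands.
- The arm moves only by the shell command python3 -m crank 'ROWS' [OPENING]. ROWS is JSON, a list of rows, each a list of 6 numbers: the shift along the tool's x, y, z in m, then the turn, a rotation vector about the tool's x, y, z in rad. In form: [[dx, dy, dz, rx, ry, rz], ...]. A call has exactly 10 rows; each row shifts and turns the commanded pose from where the row before left it, along the tool's axes as they then stand; what a row does not reach is not made up. A row lasts 1/8 s, in which the tool goes at most 62.5 mm and 10.7 degrees, less where a joint would pass 70% of its speed; a pose out of reach is approached as far as the arm can. A call with a gripper value outside its range is refused whole. OPENING is the opening, from 0 (shut) to 1 (fully open), set as the call begins (- or left out, the last holds). The fingers move at their own pace and stop on an object; the grip force is fixed at half the most. Time passes only in rows, so rows that do not move let the fingers close, or fill a call up. It gives the time, the measured TCP pose, the force, the opening and the grip force at its end, in the units of the state.
- robot.observe(): the state, without advancing time (a new reading comes with each control period).
- eyes.capture(name): name is "side" or "top" or "wrist"; returns the picture (480x640x3 uint8, red, green, blue); there is no depth.
- eyes.camera_params(name): a dict with "fx", "fy", "cx", "cy" (pixels), "R" (3x3) and "t" (3): a world point X has camera coordinates R X + t. Camera axes: x right, y down, z forward; pixel columns grow to the right and rows downward; lengths in m; the calibration is good to about 2 mm. A picture is of the moment at which its call begins: read the wrist's pose just before it. camera_params takes no time and is no camera call; for the wrist camera it gives the pose at the moment of the call.
- robot.hand_in(): hands the job in; it is judged then, once.
The state is a dict: "clock": time; "qpos": joint angles; "joint_velocities": joint speeds; "joint_efforts": joint torques, N m; "tcp_pos": TCP position; "orientation": TCP orientation; "force": force on the tool from outside, world axes, zero at the start; "ft_torque": the same for the moment, N m; "width": finger opening in m; "finger_force": force on a finger pad.
Only numpy, scipy, OpenCV 4.12 (cv2) and the standard library are available. Lean on these libraries where they do the work, as an engineer would, in place of code of your own. Each camera call takes 0.05 s, during which the arm holds its last target. There are 200 camera calls.

## Working session

There is one attempt and no reset: what is moved stays moved. The work goes in short steps, Python scripts to look and compute and a shell command to move; the robot and the scene stay as the last step left them, time stands still between calls to the robot, and variables do not carry over. Pictures are saved under pics/ and viewed, at most 10 in all, crops included, and the job is handed in when it is done.

```bash
ls; mkdir -p pics; python3 - <<'E'
from bench import robot, eyes
import cv2, numpy as np
s=robot.observe(); print(s)
for n in ("side","top"):
    im=eyes.capture(n); p=eyes.camera_params(n); print(n,{k:np.round(v,4).tolist() for k,v in p.items()})
    cv2.imwrite(f"pics/{n}0.png",im[:,:,::-1])
E
```

```text
pics
{'clock': 0.0, 'qpos': array([-1.3071935 ,  0.53717628, -0.0044201 ,  1.53886275,  0.00262628,
        1.06727132, -0.07121419]), 'joint_velocities': array([-4.28486617e-04, -7.55272533e-04,  2.73590579e-03,  6.49611496e-05,
       -1.88729885e-03, -1.11204986e-03,  4.43643395e-04]), 'joint_efforts': array([ 2.83222158e-05, -5.70982003e+01,  9.90456305e-01, -2.51600611e+01,
       -5.62730629e-02,  1.81117404e-02,  1.57347258e-04]), 'tcp_pos': array([0.21033425, 0.61434356, 0.21323678]), 'orientation': array([ 1.64128140e-01,  9.86438655e-01, -8.53941970e-04, -6.19663385e-05]), 'force': array([-0.02597652, -0.44503979,  0.66505827]), 'ft_torque': array([-0.06208962,  0.01799738, -0.0010008 ]), 'finger_force': 0.0, 'width': 0.08790621493919576}
side {'fx': 457.6526, 'fy': 457.6526, 'cx': 311.7834, 'cy': 233.4644, 'R': [[0.9994, 0.025, 0.0229], [0.0309, -0.3929, -0.9191], [-0.0139, 0.9192, -0.3934]], 't': [-0.537, 0.1477, 0.7405]}
top {'fx': 506.6407, 'fy': 506.6407, 'cx': 325.6376, 'cy': 234.2657, 'R': [[-0.0287, -0.9995, -0.009], [-0.9881, 0.0297, -0.1507], [0.1509, 0.0046, -0.9885]], 't': [0.2014, 0.5132, 1.1104]}
```

View pics/top0.png

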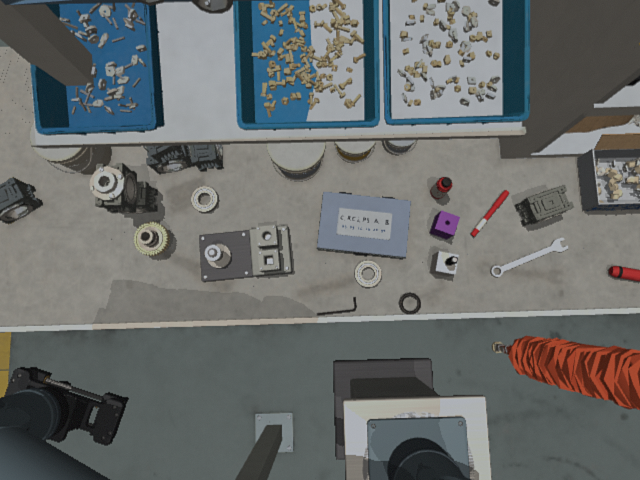

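View pics/side0.png

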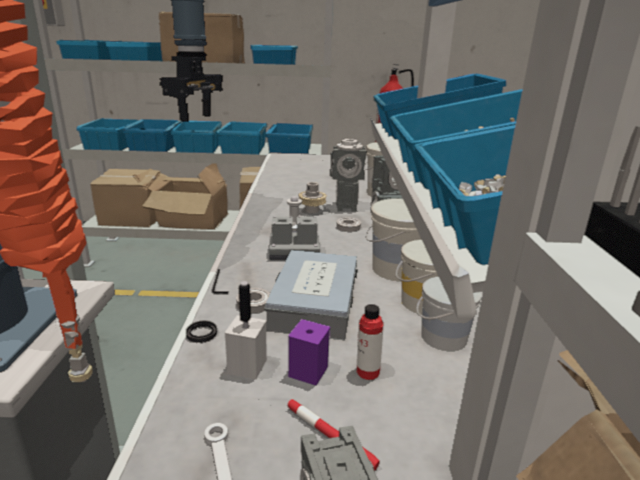

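Top view: bearings at (368,273), in front of the case, and (204,199), left of it, plus the black ring at (410,302) and a spigot-like gear at (150,238). The bearing farthest right is (368,273). The white holder with the stylus is at (446,263) and the purple block at (446,225). The station pedestal is at (217,256) and its blocks are at (267,237) and (268,261).

```bash
cat > h.py <<'E'
import numpy as np, cv2
from bench import robot, eyes
from scipy.spatial.transform import Rotation as Ro
def ray(p,uv):
    d=np.array([(uv[0]-p['cx'])/p['fx'],(uv[1]-p['cy'])/p['fy'],1]); R=np.array(p['R']); return -R.T@np.array(p['t']), R.T@d
def plane(p,uv,z):
    c,d=ray(p,uv); return c+d*(z-c[2])/d[2]
def proj(p,X):
    c=np.array(p['R'])@X+np.array(p['t']); return np.array([p['fx']*c[0]/c[2]+p['cx'],p['fy']*c[1]/c[2]+p['cy']])
def tri(p1,u1,p2,u2):
    a,d=ray(p1,u1); b,e=ray(p2,u2); k=np.linalg.lstsq(np.c_[d,-e],b-a,rcond=None)[0]
    P,Q=a+k[0]*d,b+k[1]*e; return (P+Q)/2,np.linalg.norm(P-Q)
def delta(goal):
    "shift in current tool axes from the measured TCP to goal"
    s=robot.observe(); return Ro.from_quat(s['orientation']).inv().apply(np.array(goal)-s['tcp_pos'])
E
python3 - <<'E'
from h import *
p=eyes.camera_params("top")
for n,uv,z in [("bearing",(368,273),.016),("other",(204,199),.016),("case TL",(322,193),.056),("case TR",(411,200),.056),("case BL",(317,250),.056),("case BR",(407,257),.056),("ped",(216,256),.089),("blkA",(267,237),.076),("blkB",(268,261),.076),("holder",(446,263),.07),("grip top",(452,259),.136)]:
    print(n,plane(p,uv,z).round(3))
im=cv2.imread("pics/top0.png")
a=cv2.resize(im[215:295,185:305],None,fx=6,fy=6,interpolation=2)[:,:400*2]
b=cv2.resize(im[225:320,330:480],None,fx=4,fy=4,interpolation=2)
cv2.imwrite("pics/c1.png",a[:,:800])
E
```

```text
bearing [0.43  0.092 0.016]
other [0.615 0.469 0.016]
case TL [0.611 0.192 0.056]
case TR [ 0.589 -0.009  0.056]
case BL [0.482 0.206 0.056]
case BR [0.46  0.007 0.056]
ped [0.471 0.424 0.089]
blkA [0.511 0.315 0.076]
blkB [0.458 0.314 0.076]
holder [ 0.443 -0.075  0.07 ]
grip top [ 0.445 -0.073  0.136]
```

View pics/c1.png

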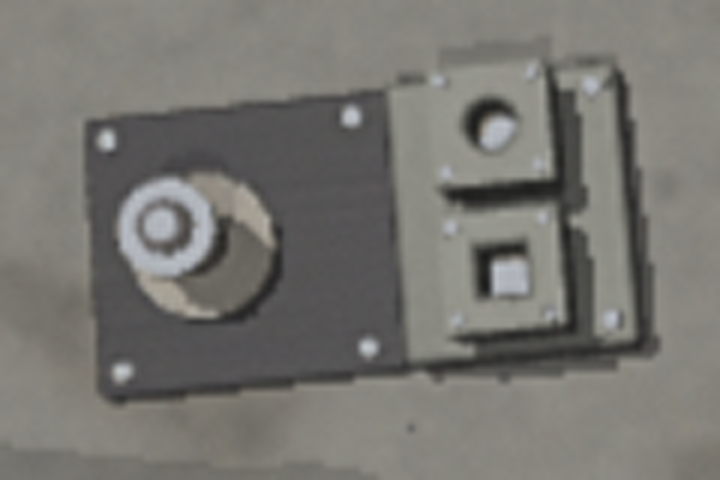

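The crop shows the round hole in the far block, at crop (492,124), i.e. full image (267.0,235.7). The square hole is in the near block at (502,270), and the pedestal disc is at (167,228), i.e. (212.8,253). Next I move above the bearing.

```bash
python3 -m crank '[[-0.0377,-0.0423,0,0,0,0],[-0.0377,-0.0423,0,0,0,0],[-0.0377,-0.0423,0,0,0,0],[-0.0377,-0.0423,0,0,0,0],[-0.0377,-0.0423,0,0,0,0],[-0.0377,-0.0423,0,0,0,0],[-0.0377,-0.0423,0,0,0,0],[-0.0377,-0.0423,0,0,0,0],[-0.0377,-0.0423,0,0,0,-0.1],[-0.038,-0.042,0,0,0,-0.12]]' 1
python3 - <<'E'
from h import *
s=robot.observe(); p=eyes.camera_params("wrist"); im=eyes.capture("wrist")
print(s['tcp_pos'],s['orientation'],{k:np.round(v,4).tolist() for k,v in p.items()})
cv2.imwrite("pics/w1.png",im[:,:,::-1]); np.save("w1.npy",p,allow_pickle=True)
print("bearing expected at",proj(p,np.array([.43,.092,.016])))
E
```

```text
clock: 1.35
tcp_pos: [0.4358, 0.0936, 0.2141]
orientation: [0.053, 0.999, 0.0, -0.0]
force: [0.8, 0.6, 0.2]
width: 0.0883
finger_force: 0.0
[0.43577302 0.09358983 0.21413709] [ 5.28644357e-02  9.98601692e-01  1.03057727e-04 -4.72023811e-05] {'fx': 358.6504, 'fy': 358.6504, 'cx': 321.5303, 'cy': 240.7307, 'R': [[0.1037, 0.9946, -0.0001], [0.9513, -0.0992, 0.2917], [0.2901, -0.0303, -0.9565]], 't': [-0.1387, -0.4446, 0.2656]}
bearing expected at [319.07037831 202.21635329]
```

View pics/w1.png

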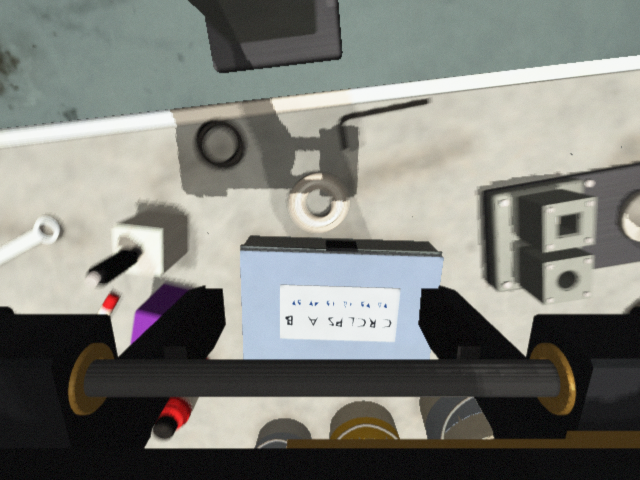

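The wrist view shows the bearing at about (319,202.5), as predicted; the gripper is parallel to the case front. The black ring is at (219,144), holder at (140,250), and square and round holes at (569,226) and (569,280). I descend now.

```bash
python3 -m crank '[[0.0056,-0.0022,0.02,0,0,0],[0,0,0.025,0,0,0],[0,0,0.025,0,0,0],[0,0,0.025,0,0,0],[0,0,0.025,0,0,0],[0,0,0.025,0,0,0],[0,0,0.025,0,0,0],[0,0,0.02,0,0,0],[0,0,0.013,0,0,0],[0,0,0.003,0,0,0]]' 1
```

```text
clock: 2.65
tcp_pos: [0.4294, 0.0937, 0.0076]
orientation: [0.055, 0.998, -0.0, -0.001]
force: [-0.9, -0.7, 0.2]
width: 0.0885
finger_force: 0.0
```

```bash
python3 -m crank '[[0,0,0.002,0,0,0],[0,0,0,0,0,0],[0,0,0,0,0,0],[0,0,0,0,0,0],[0,0,0,0,0,0],[0,0,0,0,0,0],[0,0,0,0,0,0],[0,0,0,0,0,0],[0,0,0,0,0,0],[0,0,0,0,0,0]]' 0
```

```text
clock: 3.9
tcp_pos: [0.4299, 0.0938, 0.0061]
orientation: [0.055, 0.998, -0.0, 0.0]
force: [-0.4, 0.5, 0.4]
width: 0.0007
finger_force: 0.0
```

```bash
python3 - <<'E'
from h import *
s=robot.observe(); print(s['width'],s['tcp_pos'])
for n in ("wrist","top"):
    p=eyes.camera_params(n); im=eyes.capture(n)[:,:,::-1]; cv2.imwrite(f"pics/{n}2.png",im)
a=cv2.imread("pics/wrist2.png"); b=cv2.imread("pics/top2.png")
cv2.imwrite("pics/c2.png",np.hstack([cv2.resize(a,(500,375)),cv2.resize(b[200:320,290:386],(300,375))]))
E
```

```text
0.0006919186876588444 [0.42987466 0.09377294 0.00611635]
```

View pics/c2.png

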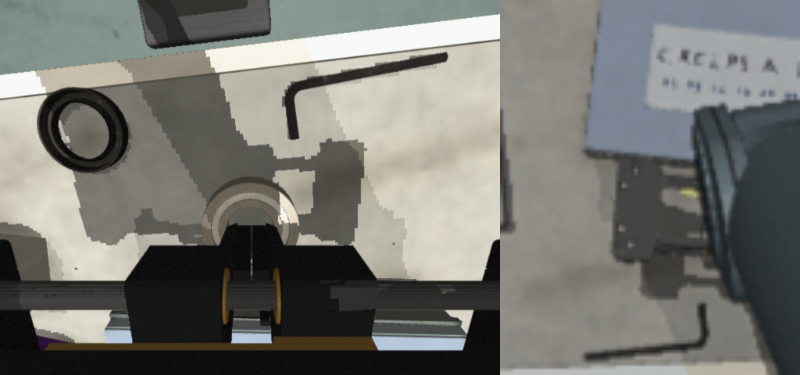

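The bearing is now in front of (robot side of) the shut fingers, with rim left and right at about (202,298) and top at 178 in the half picture: it was squeezed out. I measure it again.

```bash
python3 - <<'E'
from h import *
p=eyes.camera_params("wrist"); s=robot.observe(); T=s['tcp_pos']
print("tcp px",proj(p,T)/1.28, "cam",-np.array(p['R']).T@p['t'])
for z in (.016,):
  for uv in [(202,221),(298,221),(250,178)]: print(uv,plane(p,np.array(uv)*1.28,z).round(4))
for c in [(.43,.094),(.42,.094),(.41,.094),(.40,.094)]:
  a=np.linspace(0,2*np.pi,73); q=np.array([proj(p,np.array([c[0]+.031*np.cos(t),c[1]+.031*np.sin(t),.016])) for t in a])/1.28
  print(c,q.min(0).round(1),q.max(0).round(1))
E
```

```text
tcp px [250.63216148 223.26016471] cam [0.35439365 0.10236558 0.17571342]
(202, 221) [0.4207 0.0645 0.016 ]
(298, 221) [0.4271 0.1235 0.016 ]
(250, 178) [0.3966 0.097  0.016 ]
(0.43, 0.094) [201.3 182.2] [300.7 273. ]
(0.42, 0.094) [198.7 165.7] [299.8 259.7]
(0.41, 0.094) [196.  148.7] [298.8 245.9]
(0.4, 0.094) [193.2 131. ] [297.8 231.6]
```

```bash
python3 - <<'E'
from h import *
a=cv2.imread("pics/wrist2.png")[190:350,220:420]
sd=eyes.capture("side")[:,:,::-1]; cv2.imwrite("pics/side2.png",sd)
p=eyes.camera_params("side"); print(proj(p,np.array([.43,.094,.006])))
u,v=proj(p,np.array([.43,.094,.006])).astype(int)
b=sd[v-60:v+40,u-60:u+65]
cv2.imwrite("pics/c3.png",np.hstack([cv2.resize(a,(400,320)),cv2.resize(b,(400,320),interpolation=2)]))
E
```

```text
[253.20593466 299.74743999]
```

View pics/c3.png

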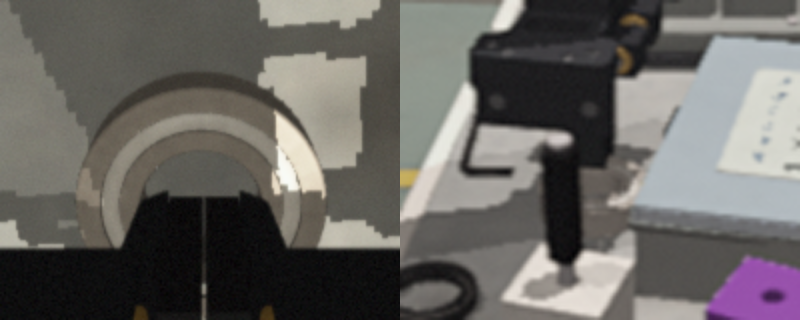

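```bash
python3 -m crank '[[0,0,0,0,0,0],[0,0,0,0,0,0],[0,0,0,0,0,0],[0,0,0,0,0,0],[0,0,0,0,0,0],[0,0,0,0,0,0],[0,0,0,0,0,0],[0,0,0,0,0,0],[0,0,0,0,0,0],[0,0,0,0,0,0]]' 1; python3 - <<'E'
from h import *
s=robot.observe(); print(s['force'],s['width'])
im=eyes.capture("wrist")[:,:,::-1]; cv2.imwrite("pics/c4.png",im[120:440,80:560])
E
```

```text
clock: 5.3
tcp_pos: [0.4299, 0.0938, 0.0061]
orientation: [0.055, 0.998, 0.0, 0.0]
force: [-0.1, 0.1, 0.3]
width: 0.0884
finger_force: 0.0
[-0.06572952  0.10395131  0.3024602 ] 0.08837677057319476
```

View pics/c4.png

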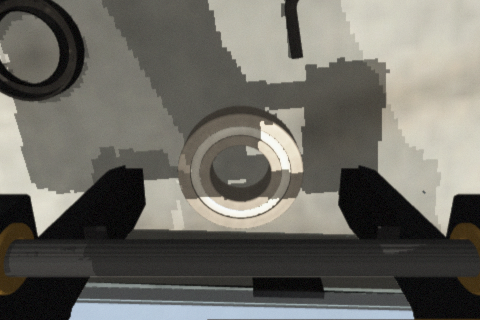

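The bearing sits centred between the open fingers at crop (240,168), unmoved: the tips passed over it without touching. I go lower and close again.

```bash
python3 -m crank '[[0,0,0.002,0,0,0],[0,0,0.0015,0,0,0],[0,0,0.001,0,0,0],[0,0,0,0,0,0],[0,0,0,0,0,0],[0,0,0,0,0,0],[0,0,0,0,0,0],[0,0,0,0,0,0],[0,0,0,0,0,0],[0,0,0,0,0,0]]' 1; python3 -m crank '[[0,0,0,0,0,0],[0,0,0,0,0,0],[0,0,0,0,0,0],[0,0,0,0,0,0],[0,0,0,0,0,0],[0,0,0,0,0,0],[0,0,0,0,0,0],[0,0,0,0,0,0],[0,0,0,0,0,0],[0,0,0,0,0,0]]' 0
```

```text
clock: 6.6
tcp_pos: [0.4299, 0.0938, 0.0016]
orientation: [0.055, 0.998, 0.0, 0.0]
force: [-0.6, -1.4, -0.5]
width: 0.0881
finger_force: 0.0
clock: 7.85
tcp_pos: [0.4299, 0.0938, 0.0016]
orientation: [0.055, 0.998, -0.0, 0.0]
force: [0.2, -0.7, -0.3]
width: 0.0006
finger_force: 0.0
```

```bash
python3 - <<'E'
from h import *
im=eyes.capture("wrist")[:,:,::-1]; cv2.imwrite("pics/w5.png",im[120:440,80:560])
E
python3 -m crank '[[0,0,0,0,0,0],[0,0,0,0,0,0],[0,0,0,0,0,0],[0,0,0,0,0,0],[0,0,0,0,0,0],[0,0,0,0,0,0],[0,0,0,0,0,0],[0,0,0.001,0,0,0],[0,0,0.001,0,0,0],[0,0,0,0,0,0]]' 1
```

```text
clock: 9.15
tcp_pos: [0.4298, 0.0938, -0.0005]
orientation: [0.055, 0.998, -0.0, -0.0]
force: [-0.1, -0.2, -0.5]
width: 0.0877
finger_force: 0.0
```

View pics/w5.png

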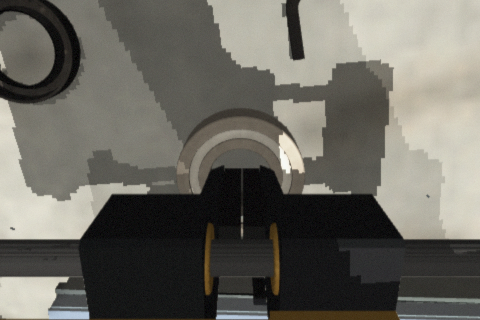

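```bash
python3 - <<'E'
from h import *
p=eyes.camera_params("wrist"); s=robot.observe(); T=s['tcp_pos']; R=Ro.from_quat(s['orientation']).as_matrix()
for dz in (0,.005,.01,.015,.02,.03): print(dz, proj(p,T+R@[.009,.044,-dz]).round(1),proj(p,T+R@[.009,-.044,-dz]).round(1),proj(p,T+R@[.009,0.0,-dz]).round(1))
im=eyes.capture("wrist"); cv2.imwrite("pics/w6.png",im[:,:,::-1])
g=im.max(2); 
for c in range(195,235,4):
    col=g[230:330,c]; print(c, 230+int(np.argmax(col<40)), end='; ')
E
```

```text
0 [407.7 269.6] [234.1 269.3] [320.9 269.4]
0.005 [410.  273.3] [231.7 273. ] [320.9 273.2]
0.01 [412.5 277.3] [229.2 276.9] [320.9 277.1]
0.015 [415.1 281.5] [226.6 281.1] [320.8 281.3]
0.02 [417.8 285.9] [223.8 285.5] [320.8 285.7]
0.03 [423.9 295.5] [217.6 295.2] [320.8 295.3]
195 288; 199 287; 203 286; 207 289; 211 289; 215 289; 219 289; 223 299; 227 230; 231 230;
```

Open fingertip edges lie at row 288 and columns 223/420, which puts the real finger ends about 21 mm behind the reported TCP. That explains the passes over the bearing and the lack of contact at reported z = 0. From here I work with tip z ≈ reported z + 0.021, descending gently and watching the force.

```bash
python3 -m crank '[[0.003,0,0,0,0,0],[0,0,0.002,0,0,0],[0,0,0.002,0,0,0],[0,0,0.002,0,0,0],[0,0,0.002,0,0,0],[0,0,0.002,0,0,0],[0,0,0.001,0,0,0],[0,0,0.001,0,0,0],[0,0,0,0,0,0],[0,0,0,0,0,0]]' 1; python3 -m crank '[[0,0,0.001,0,0,0],[0,0,0.001,0,0,0],[0,0,0.001,0,0,0],[0,0,0,0,0,0],[0,0,0,0,0,0],[0,0,0,0,0,0],[0,0,0,0,0,0],[0,0,0,0,0,0],[0,0,0,0,0,0],[0,0,0,0,0,0]]' 0
```

```text
clock: 10.45
tcp_pos: [0.4269, 0.0941, -0.0123]
orientation: [0.055, 0.998, 0.0, 0.0]
force: [-0.4, 1.0, -1.2]
width: 0.088
finger_force: 0.0
clock: 11.7
tcp_pos: [0.4269, 0.0941, -0.0153]
orientation: [0.055, 0.998, -0.0, -0.0]
force: [-0.7, -0.5, 4.2]
width: 0.0602
finger_force: 30.0
```

Gripped, width 60 mm and pad force 30 N. I lift and go beside the pedestal so that the wrist camera looks down on it.

```bash
python3 -m crank '[[0,0,-0.03,0,0,0],[0,0,-0.05,0,0,0],[0,0,-0.05,0,0,0],[0,0,-0.035,0,0,0],[-0.0125,0.058,0,0,0,0],[-0.0125,0.058,0,0,0,0],[-0.0125,0.058,0,0,0,0],[-0.0125,0.058,0,0,0,0],[-0.0125,0.058,0,0,0,0],[-0.0125,0.058,0,0,0,0]]' 0
python3 - <<'E'
from h import *
s=robot.observe(); p=eyes.camera_params("wrist"); im=eyes.capture("wrist"); t=eyes.capture("top")
print(s['tcp_pos'],s['width'],s['finger_force'])
cv2.imwrite("pics/w7.png",im[:,:,::-1]); np.save("w7.npy",p,allow_pickle=True)
E
```

```text
clock: 12.95
tcp_pos: [0.5396, 0.4333, 0.1487]
orientation: [0.055, 0.998, -0.0, -0.0]
force: [1.9, 0.0, -1.3]
width: 0.06
finger_force: 30.0
[0.53959951 0.4333418  0.14871751] 0.060007273182580735 29.95917067348273
```

View pics/w7.png

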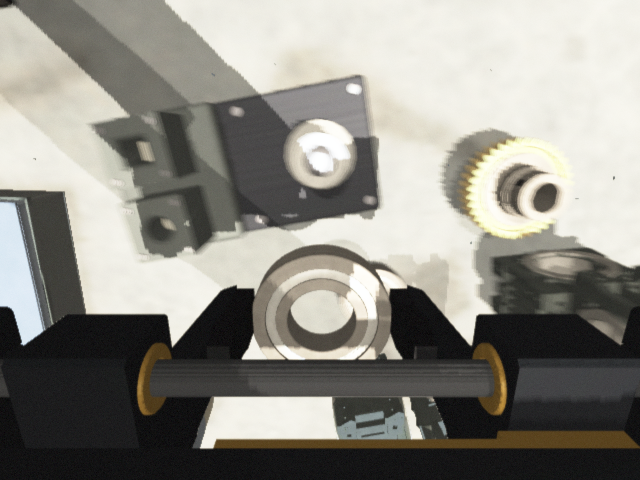

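Wrist view: the pedestal disc is at about (320,155), between cols 284 and 356 and rows 119 and 190. The held bearing's bore is at (321,313), the round hole at (162,226) and the square hole at (146,152). Now the numbers, refined by simple circle fits.

```bash
python3 - <<'E'
from h import *
p=np.load("w7.npy",allow_pickle=True).item(); im=cv2.imread("pics/w7.png"); g=cv2.cvtColor(im,cv2.COLOR_BGR2GRAY)
def rim(c,r0,r1,sign,n=72):
    "subpixel-free radial edge points: strongest step along each ray"
    pts=[]
    gf=cv2.GaussianBlur(g,(3,3),0).astype(float)
    for a in np.linspace(0,2*np.pi,n,endpoint=False):
        rr=np.arange(r0,r1); v=np.array([gf[int(round(c[1]+r*np.sin(a))),int(round(c[0]+r*np.cos(a)))] for r in rr])
        d=(v[2:]-v[:-2])*sign; k=d.argmax()
        if d[k]>15: pts.append((c[0]+rr[k+1]*np.cos(a),c[1]+rr[k+1]*np.sin(a)))
    pts=np.array(pts,np.float32); return cv2.fitEllipseAMS(pts),len(pts)
for n,c,r0,r1,sg,z in [("disc",(320,155),28,42,-1,.08),("bore",(321,313),26,42,1,.18),("round",(162,226),5,16,1,.076)]:
    e,k=rim(c,r0,r1,sg); print(n,np.round(e[0],1),np.round(e[1],1),k,plane(p,e[0],z).round(4))
for n,c,z in [("disc",(320,154.5),.08),("bore",(321,313),.18),("round",(162,226),.076),("square",(146,152),.076)]: print(n,plane(p,c,z).round(4))
pt=eyes.camera_params("top")
for n,c,z in [("disc",(212.8,253),.08),("spig",(212.2,252.5),.089),("round",(267,235.7),.076)]: print("top",n,plane(pt,c,z).round(4))
pt_d,e=tri(p,(320,154.5),pt,(212.8,253)); print("tri disc",pt_d.round(4),e.round(4))
pt_d,e=tri(p,(162,226),pt,(267,235.7)); print("tri round",pt_d.round(4),e.round(4))
E
```

```text
disc [319.3 153.3] [69.2 70.2] 72 [0.4774 0.4389 0.08  ]
bore [320.5 313.9] [71.1 76.3] 65 [0.5387 0.4334 0.18  ]
round [158.7 227.5] [18.6 25.7] 21 [0.5158 0.3217 0.076 ]
disc [0.4782 0.4392 0.08  ]
bore [0.5383 0.4336 0.18  ]
round [0.5149 0.3243 0.076 ]
square [0.4646 0.3257 0.076 ]
top disc [0.4789 0.4334 0.08  ]
top spig [0.4789 0.4326 0.089 ]
top round [0.5141 0.3151 0.076 ]
tri disc [0.4805 0.4387 0.058 ] 0.0021
tri round [0.5172 0.317  0.0611] 0.0017
```

The disc is almost straight below the camera and in the same column as the held bearing, so the shift to alignment is about +63.5 mm in tool x and about 0 in tool y. I hover above it, then check x in the side view.

```bash
python3 -m crank '[[0.03,-0.0006,0,0,0,0],[0.0335,0,0,0,0,0],[0,0,0.015,0,0,0],[0,0,0.015,0,0,0],[0,0,0.015,0,0,0],[0,0,0.01,0,0,0],[0,0,0,0,0,0],[0,0,0,0,0,0],[0,0,0,0,0,0],[0,0,0,0,0,0]]' 0
python3 - <<'E'
from h import *
s=robot.observe(); p=eyes.camera_params("wrist"); np.save("w8.npy",p,allow_pickle=True)
im=eyes.capture("wrist"); sd=eyes.capture("side"); tp=eyes.capture("top"); print(s['tcp_pos'])
for n,i in (("w8",im),("s8",sd),("t8",tp)): cv2.imwrite(f"pics/{n}.png",i[:,:,::-1])
ps=eyes.camera_params("side")
b=s['tcp_pos']+[.003,0,0]
print("side: bearing",proj(ps,np.array([b[0],b[1],.117])),"disc",proj(ps,np.array([.478,.436,.08])))
u,v=proj(ps,np.array([.478,.436,.08])).astype(int)
a=cv2.resize(sd[v-50:v+40,u-50:u+50,::-1],(400,360),interpolation=2); w=cv2.resize(im[220:400,220:420,::-1],(400,360),interpolation=2); print(u,v)
cv2.imwrite("pics/c8.png",np.hstack([a,w]))
E
```

```text
clock: 14.3
tcp_pos: [0.4766, 0.4384, 0.0951]
orientation: [0.055, 0.998, 0.0, 0.0]
force: [-0.1, -0.4, -1.8]
width: 0.0604
finger_force: 30.0
[0.47658386 0.4384042  0.09508916]
side: bearing [293.29617997 184.26890231] disc [292.46958127 199.30000791]
292 199
```

View pics/c8.png

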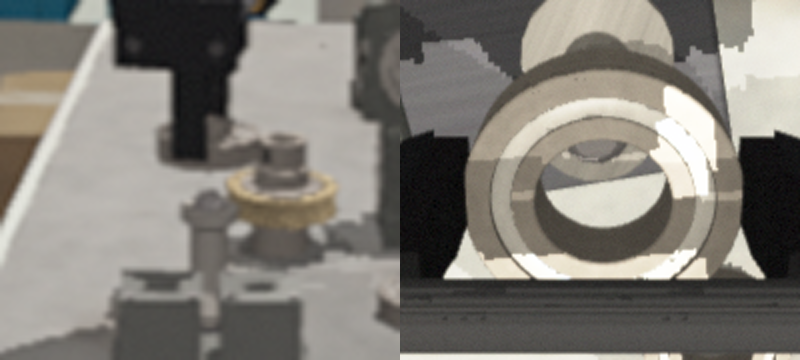

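Side half: disc centre at crop x≈207 and bearing (158–263) at ≈210, so x agrees within about 2 mm. Wrist half: through the bore (centre 605,172) the disc and spigot arcs are centred at about 597, so the pedestal lies about 2 mm to tool −y. I check the arcs' rows numerically.

```bash
python3 - <<'E'
from h import *
g=cv2.cvtColor(cv2.imread("pics/w8.png"),cv2.COLOR_BGR2GRAY)
print("rows 276..316 step2, cols 294..352 step 2")
print(g[276:318:2,294:354:2])
for c in (310,318,326): print(c,g[278:318,c].tolist())
E
```

```text
rows 276..316 step2, cols 294..352 step 2
[[226 234 235 233 232 229 227 224 218 214 207 207 210 204 206 212 214 209
  211 209 210 214 219 219 219 216 216 212 196 188]
 [228 229 228 227 224 220 217 210 201 169 133 132 122 120 145 148 151 176
  180 197 204 209 217 217 217 215 215 215 216 208]
 [228 221 220 216 213 202 162 137 147 148 146 153 158 158 158 161 156 150
  148 144 128 151 199 210 214 214 214 225 232 253]
 [218 218 207 170 143 135 152 163 159 162 163 161 160 162 159 163 166 161
  165 162 161 153 134 132 178 202 206 254 254 254]
 [185 158 126 142 158 158 157 160 165 165 162 161 158 161 160 165 163 162
  164 161 164 161 158 155 146 125 175 240 254 254]
 [119 145 159 153 157 158 161 159 162 163 162 163 161 161 161 162 163 162
  162 161 158 161 157 158 157 151 145 148 253 254]
 [155 158 154 157 157 156 156 161 162 167 162 162 164 162 163 164 167 165
  164 161 155 154 152 154 155 157 153 170 217 247]
 [160 159 155 158 158 156 156 159 152 148 133 132 134 134 132 131 128 125
  133 150 158 155 154 156 154 157 157 175 250 236]
 [160 158 158 161 160 154 137 132 128 129 128 128 130 129 
[... 1480 characters left out ...]
222 225 224 222 225 223 224 221 223
  222 222 223 222 222 218 219 225 223 225 170  69]]
310 [201, 162, 147, 155, 159, 162, 165, 163, 162, 164, 162, 160, 152, 127, 128, 129, 130, 129, 120, 110, 138, 140, 142, 144, 149, 149, 153, 149, 151, 156, 150, 128, 112, 105, 126, 199, 219, 224, 222, 222]
318 [122, 144, 158, 158, 160, 158, 158, 160, 161, 167, 164, 149, 134, 132, 130, 130, 132, 130, 127, 127, 130, 151, 122, 126, 150, 153, 154, 153, 150, 150, 148, 143, 122, 157, 208, 222, 223, 223, 222, 225]
326 [151, 141, 156, 162, 166, 163, 163, 164, 163, 165, 167, 157, 128, 129, 130, 129, 119, 103, 91, 86, 102, 164, 182, 156, 148, 142, 140, 144, 141, 146, 142, 122, 172, 214, 222, 222, 222, 224, 221, 223]
```

```bash
python3 - <<'E'
from h import *
a=cv2.imread("pics/s8.png"); b=cv2.imread("pics/side0.png"); g=cv2.cvtColor(a,cv2.COLOR_BGR2GRAY); g0=cv2.cvtColor(b,cv2.COLOR_BGR2GRAY)
np.set_printoptions(linewidth=220)
print("now rows 176..210, cols 278..310"); 
for r in range(176,212): print(r,g[r,278:312])
print("diff"); 
for r in range(176,192): print(r,(np.abs(a[r,278:312].astype(int)-b[r,278:312]).max(1)>25).astype(int))
E
```

```text
now rows 176..210, cols 278..310
176 [178 177 177 178 181 176 131  58  22  26  27  26  26  27  27  22  27  25  22  20  68 138 175 182 181 180 180 179 179 178 178 178 178 178]
177 [180 179 180 182 184 179 134  61  20  26  24  28  26  25  24  32  46  44  37  31  67 136 172 182 181 179 178 176 176 177 177 176 177 177]
178 [180 181 182 183 185 179 136  66  24  26  24  28  28  24  29  52  82  78  68  59  71 115 151 173 177 177 177 176 175 175 175 175 176 176]
179 [180 180 181 179 175 162 119  59  28  24  26  26  25  25  31  57  86  90  85  80  77  86 118 153 159 167 173 175 177 177 176 176 176 177]
180 [180 180 176 161 140 122  87  45  24  25  27  27  27  23  29  51  83  93  93  88  81  89 124 144 145 153 161 165 173 178 180 178 178 178]
181 [179 177 163 138 116 101  75  42  27  26  26  29  26  26  27  48  81  93  91  86  77  95 144 164 168 164 163 164 170 178 182 178 174 171]
182 [179 177 162 131 114 111  86  46  27  24  25  28  27  24  26  47  79  90  86  84  86 107 148 169 174 179 178 170 166 177 179 164 147 139]
183 [181 181 165 127 107 106  80  44  25  26  26  25  25  23  26  46  77 
[... 4533 characters left out ...]
1 1 1 1 1 1 0 0 0 0 0 0 0 0 0 0 0]
183 [0 0 0 1 1 1 1 1 1 1 1 1 1 1 1 1 1 1 1 1 1 1 1 1 0 0 0 0 1 0 0 0 0 0]
184 [0 0 0 1 1 1 1 1 1 1 1 1 1 1 1 1 1 1 1 1 1 1 1 1 0 1 1 1 1 0 0 0 0 0]
185 [0 0 0 1 1 1 1 1 1 1 1 1 1 1 1 1 1 1 1 1 1 1 1 1 1 1 1 1 1 0 0 0 0 0]
186 [0 0 0 1 1 1 1 1 1 1 1 1 1 1 1 1 1 1 1 1 1 1 1 1 1 1 1 1 1 0 0 0 0 0]
187 [0 0 0 1 1 1 1 1 1 1 1 1 1 1 1 1 1 1 1 1 1 1 1 1 1 1 1 1 1 0 0 0 0 0]
188 [0 0 0 1 1 1 1 1 1 1 1 1 1 1 1 1 1 1 1 1 1 1 1 1 1 1 1 1 1 0 0 0 0 0]
189 [0 0 0 0 1 1 1 1 1 1 1 1 1 1 1 1 1 1 1 1 1 1 1 1 1 1 1 1 1 0 0 0 0 0]
190 [0 0 0 0 0 1 1 1 1 1 1 1 1 1 1 1 1 1 1 1 1 1 1 1 1 1 1 1 0 0 0 0 0 0]
191 [0 0 0 0 0 0 0 0 0 1 1 1 1 1 1 1 1 1 1 1 1 1 1 1 0 0 0 0 0 0 0 0 0 0]
```

The side view puts bearing and pedestal both at column about 294, so x is aligned to about 1 mm. I shift −1.5 mm in tool y and lower in two steps.

```bash
python3 -m crank '[[-0.001,-0.0015,0,0,0,0],[0,0,0.005,0,0,0],[0,0,0.005,0,0,0],[0,0,0.004,0,0,0],[0,0,0.003,0,0,0],[0,0,0.002,0,0,0],[0,0,0.001,0,0,0],[0,0,0.001,0,0,0],[0,0,0,0,0,0],[0,0,0,0,0,0]]' 0; python3 -m crank '[[0,0,0.001,0,0,0],[0,0,0.001,0,0,0],[0,0,0.001,0,0,0],[0,0,0.0005,0,0,0],[0,0,0.0005,0,0,0],[0,0,0,0,0,0],[0,0,0,0,0,0],[0,0,0,0,0,0],[0,0,0,0,0,0],[0,0,0,0,0,0]]' 0
```

```text
clock: 15.7
tcp_pos: [0.4772, 0.4366, 0.0737]
orientation: [0.055, 0.998, 0.0, 0.0]
force: [0.6, 0.1, -1.3]
width: 0.0601
finger_force: 30.0
clock: 16.95
tcp_pos: [0.4772, 0.4366, 0.0696]
orientation: [0.055, 0.998, -0.0, -0.0]
force: [0.1, -0.1, -0.9]
width: 0.0603
finger_force: 30.0
```

```bash
python3 -m crank '[[0,0,0.001,0,0,0],[0,0,0.001,0,0,0],[0,0,0.001,0,0,0],[0,0,0.0005,0,0,0],[0,0,0.0005,0,0,0],[0,0,0,0,0,0],[0,0,0,0,0,0],[0,0,0,0,0,0],[0,0,0,0,0,0],[0,0,0,0,0,0]]' 0
```

```text
clock: 18.2
tcp_pos: [0.4772, 0.4366, 0.0656]
orientation: [0.055, 0.998, 0.0, 0.0]
force: [-0.2, -0.0, -1.2]
width: 0.0602
finger_force: 30.0
```

```bash
python3 -m crank '[[0,0,0.0005,0,0,0],[0,0,0.0005,0,0,0],[0,0,0.0005,0,0,0],[0,0,0.0005,0,0,0],[0,0,0,0,0,0],[0,0,0,0,0,0],[0,0,0,0,0,0],[0,0,0,0,0,0],[0,0,0,0,0,0],[0,0,0,0,0,0]]' 0; python3 - <<'E'
from h import *
print(np.mean([robot.observe()['force'] for _ in range(3)],0))
w=eyes.capture("wrist"); sd=eyes.capture("side"); cv2.imwrite("pics/w9.png",w[:,:,::-1]); cv2.imwrite("pics/s9.png",sd[:,:,::-1])
g=cv2.cvtColor(sd,cv2.COLOR_RGB2GRAY)
np.set_printoptions(linewidth=220)
for r in range(186,212): print(r,g[r,276:314])
E
```

```text
clock: 19.45
tcp_pos: [0.4774, 0.4366, 0.0647]
orientation: [0.055, 0.998, 0.0, 0.0]
force: [-2.6, -3.0, 8.0]
width: 0.0597
finger_force: 30.0
[-2.59523734 -3.01619119  8.00560855]
186 [176 176 177 177 178 180 182 180 139  69  26  26  24  27  26  29  26  21  25  26  27  21  48 117 169 182 181 180 180 177 144  92  61  78  92  97  97  96]
187 [177 176 177 178 179 181 183 180 141  74  28  22  26  22  28  22  26  27  28  25  24  21  48 116 168 181 179 177 179 177 144  91  52  67  88  93  93  89]
188 [179 179 179 180 180 180 182 179 146  85  33  25  26  28  27  28  23  22  25  25  24  18  47 115 166 180 178 177 178 175 141  89  52  66  87  93  94  91]
189 [180 179 178 178 178 179 181 179 148  89  35  19  25  24  25  27  23  25  36  42  35  30  50 118 167 180 179 179 179 171 133  87  63  72  87  93  94  90]
190 [180 179 179 179 178 180 182 180 148  88  36  25  26  27  27  25  23  43  80  82  72  62  64 117 166 178 173 176 176 154 119  96  92  92  92  93  91  90]
191 [181 181 181 180 179 179 177 172 140  83  34  23  28  25  28  25  25  62 112 110  98  88  80 106 150 157 146 158 164 141 110 
[... 2488 characters left out ...]
 93 110 156 172 174 169 147 113  85  79  82  87  90  90  91  90  92]
208 [177 178 179 180 181 180 178 177 177 179 182 184 179 140  99 100 104 108 109 108 104  97  96 118 130 129 125 104  80  73  78  84  88  89  90  91  91  90]
209 [175 176 177 178 179 179 178 177 177 179 181 182 177 139 100  97 105 106 109 106 104  98  92 102 108 103  93  82  74  73  78  85  87  89  90  92  91  91]
210 [174 176 175 176 177 178 178 178 178 178 179 181 175 138  99  99 104 106 107 108 104  98  95 103 106  94  81  75  71  73  80  85  88  89  90  91  91  90]
211 [176 176 176 176 177 179 179 179 179 177 178 180 176 138 101 100 105 107 108 108 104  98  94 101 102  92  77  71  71  73  80  84  88  90  90  91  92  91]
```

Contact came at 8 N at exactly the seating height (0.0647 reported). Release and rise.

```bash
python3 -m crank '[[0,0,0,0,0,0],[0,0,0,0,0,0],[0,0,0,0,0,0],[0,0,0,0,0,0],[0,0,0,0,0,0],[0,0,-0.01,0,0,0],[0,0,-0.02,0,0,0],[0,0,-0.03,0,0,0],[-0.03,0,-0.03,0,0,0],[-0.04,0,-0.03,0,0,0]]' 1
python3 - <<'E'
from h import *
s=robot.observe(); p=eyes.camera_params("wrist"); w=eyes.capture("wrist"); sd=eyes.capture("side"); tp=eyes.capture("top")
for n,i in (("w10",w),("s10",sd),("t10",tp)): cv2.imwrite(f"pics/{n}.png",i[:,:,::-1])
np.save("w10.npy",p,allow_pickle=True); print(s['tcp_pos'],s['width'])
np.set_printoptions(linewidth=220)
g=cv2.cvtColor(sd,cv2.COLOR_RGB2GRAY)
for r in range(190,208): print(r,g[r,276:312])
g=cv2.cvtColor(w,cv2.COLOR_RGB2GRAY)
u=proj(p,np.array([.479,.437,.096])); print("expect bearing px",u)
u=u.astype(int); print(g[u[1]-60:u[1]+60:5,u[0]-60:u[0]+62:4])
E
```

```text
clock: 20.8
tcp_pos: [0.5469, 0.4299, 0.1868]
orientation: [0.054, 0.999, 0.001, 0.0]
force: [-0.3, -0.5, -1.7]
width: 0.0882
finger_force: 0.0
[0.54692442 0.42985208 0.18677232] 0.08823515053427962
190 [179 179 177 178 178 178 177 178 179 179 180 177 170 166 166 171 174 173 173 173 174 174 170 172 172 172 172 176 176 155 119  97  92  91  91  91]
191 [180 180 180 179 178 177 178 178 181 176 174 170 155 143 143 146 143 143 144 146 156 160 154 153 143 134 138 156 163 139 110 103 108 107 104 101]
192 [183 182 181 180 179 179 179 179 183 171 167 168 164 163 158 145 126 123 126 126 139 158 161 153 138 131 134 128 124 115  96  92  96 107 114 120]
193 [183 183 181 180 182 185 181 172 178 187 185 176 147 120 113 105  96  98 100  98 103 112 114 127 160 177 178 147 111 106  97  89  88  93  98 101]
194 [182 182 182 182 181 182 179 175 194 196 182 167 132  93  79  81  84  86  89  88  87  85  88 118 167 178 164 141 118 113 107  95  89  90  91  90]
195 [180 180 180 180 175 157 161 175 192 194 173 164 148 123 111 111 115 112 102  98  97  96 103 125 151 146 137 129 119 111  97  92  94  92  90  89]
1
[... 4193 characters left out ...]
135 137 146 165 176 202 177 142 140  97  45  61 100 130 215 218]
 [ 62  62  57  59  63  65  66 123 148 147 170 187 193 187 182 180 187 186 191 188 159 145 144 102  42  43  58 127  98 217 220]
 [ 57  61  60  59  60  57  61  63 108 142 156 157 164 230 193 185 228 177 194 169 220 144  91  43  44  60 116 124 104 211 218]
 [ 59  57  59  62  60  64  60  58  60  81 115 129 137 245 249 249 250 250 246 237 205 105  46  42  53  74 153 109 118 218 219]
 [ 60  59  62  57  62  57  56  65  56  58  60  68  82 169 199 203 203 178 155  71  44  40  44  52  57  55  79  96 126 222 222]
 [ 58  63  65  58  60  58  57  58  58  56  57  59  52  48  45  45  41  43  44  43  44  53  71  80  84  98 187 201 213 219 217]]
```

Released; the bearing's outline is unchanged in the side view and concentric with the spigot in the wrist view. Next I look at the stylus from above.

```bash
python3 -m crank '[[-0.0014,-0.0505,-0.0015,0,0,0],[-0.0014,-0.0505,-0.0015,0,0,0],[-0.0014,-0.0505,-0.0015,0,0,0],[-0.0014,-0.0505,-0.0015,0,0,0],[-0.0014,-0.0505,-0.0015,0,0,0],[-0.0014,-0.0505,-0.0015,0,0,0],[-0.0014,-0.0505,-0.0015,0,0,0],[-0.0014,-0.0505,-0.0015,0,0,0],[-0.0014,-0.0505,-0.0015,0,0,0],[-0.0014,-0.05,0,0,0,0]]' 1
python3 - <<'E'
from h import *
import time
s=robot.observe(); p=eyes.camera_params("wrist"); w=eyes.capture("wrist")[:,:,::-1]; cv2.imwrite("pics/w11.png",w); np.save("w11.npy",p,allow_pickle=True)
print(s['tcp_pos'],s['joint_velocities'].round(2))
h=cv2.cvtColor(w,cv2.COLOR_BGR2HSV)
e=proj(p,np.array([.445,-.073,.136])); print("expect grip top",e,"holder top",proj(p,np.array([.445,-.073,.07])))
m=((h[:,:,2]<60)*255).astype(np.uint8); m[300:]=0
for c in cv2.findContours(m,cv2.RETR_EXTERNAL,cv2.CHAIN_APPROX_NONE)[0]:
    if cv2.contourArea(c)>60: print("dark",cv2.contourArea(c),cv2.boundingRect(c),np.round(np.concatenate([np.ravel(x) for x in cv2.minAreaRect(c)[:2]]),1),round(cv2.minAreaRect(c)[2],1))
m=((h[:,:,1]<30)&(h[:,:,2]>225)).astype(np.uint8)*255
for c in cv2.findContours(m,cv2.RETR_EXTERNAL,cv2.CHAIN_APPROX_NONE)[0]:
    if cv2.contourArea(c)>400: print("bright",cv2.contourArea(c),cv2.boundingRect(c),cv2.minAreaRect(c)[2])
u=e.astype(int); g=cv2.cvtColor(w,cv2.COLOR_BGR2GRAY); np.set_printoptions(linewidth=250)
print(u); print(g[u[1]-70:u[1]+70:5,u[0]-80:u[0]+80:4])
E
```

```text
clock: 22.2
tcp_pos: [0.5044, -0.0745, 0.1974]
orientation: [0.054, 0.999, 0.0, -0.0]
force: [1.0, 0.0, -0.1]
width: 0.0881
finger_force: 0.0
[ 0.50440938 -0.07447563  0.19738903] [ 0.66  0.03  0.16 -0.02 -0.07  0.01  0.85]
expect grip top [313.20990076 159.09207533] holder top [314.97428988 153.03728645]
dark 374.5 (421, 286, 43, 14) [442.  292.5  13.   42. ] 90.0
dark 378.5 (180, 286, 43, 14) [201.  292.5  13.   42. ] 90.0
dark 1518.5 (89, 254, 71, 46) [123.7 285.5  53.7  54.9] 59.0
dark 559.0 (298, 212, 42, 26) [320.  224.6  43.3  15.3] 15.5
dark 857.5 (391, 158, 20, 130) [400.8 222.3   9.7 129.7] 5.3
dark 173.0 (498, 157, 49, 7) [522.  160.2  48.1   5.1] 2.2
dark 571.0 (361, 13, 48, 61) [385.3  43.3  45.7  61.4] 8.1
dark 357.5 (519, 0, 81, 50) [551.5  12.8  29.4  93.8] 57.5
bright 850.0 (218, 426, 50, 22) 90.0
bright 8263.0 (447, 203, 143, 68) 1.8087393045425415
bright 2283.0 (27, 134, 146, 102) 61.83393096923828
bright 757.0 (287, 123, 51, 31) 6.911227226257324
bright 2327.0 (0, 26, 171, 36) 82.87498474121094
bright 2355.5 (263, 0, 235, 29) 82.93739318847656
[313 159]
[[116 116 116 ... 206 202 184]
 [117 116 117 ... 211 209 186]
 [114 114 118 ... 211 212 189]
 ...
 [208 206 208 ... 172 173 166]
 [207 191 185 ... 167 165 164]
 [194 114  63 ... 168 161 166]]
```

```bash
python3 - <<'E'
from h import *
import sys
s=robot.observe(); p=eyes.camera_params("wrist"); w=eyes.capture("wrist")[:,:,::-1]; cv2.imwrite("pics/w12.png",w); np.save("w12.npy",p,allow_pickle=True)
print(s['tcp_pos'],np.abs(s['joint_velocities']).max().round(3))
g=cv2.cvtColor(w,cv2.COLOR_BGR2GRAY); np.set_printoptions(linewidth=250,threshold=sys.maxsize)
print(g[100:216:3,272:362:3])
E
```

```text
[ 0.50317347 -0.08249915  0.19761555] 0.156
[[119 120 121 122 205 208 203 208 208 203 200 200 193 191 191 194 193 197 203 203 206 207 202 203 206 207 214 218 217 211]
 [116 114 117 119 210 211 206 208 210 207 203 202 195 194 192 190 192 194 196 202 203 207 208 206 209 211 217 218 214 211]
 [118 115 115 119 208 211 208 207 212 207 203 203 198 193 188 188 191 193 196 199 203 209 211 212 213 215 217 213 212 207]
 [116 118 118 116 200 210 211 210 211 207 204 205 198 192 184 185 188 193 197 200 207 207 212 216 220 219 217 212 211 207]
 [115 118 118 120 199 209 211 211 211 209 205 205 197 189 185 180 182 192 197 204 208 210 214 214 217 219 216 213 212 211]
 [117 118 119 117 129 203 146 148 129 122 134 199 148 182 185 176 176 185 191 201 208 208 211 212 213 217 214 216 217 209]
 [118 115 115 114 126 204 114 113 118 116 115 115 108 110 104  99  95 126 134 139 196 200 210 215 218 213 214 215 215 211]
 [117 114 112 112 195 203 128 117 119 124 114 113 109 104  99  99 100  97 101 104 109 113 161 215 212 210 214 215 217 211]
 [119 111 109 110 139 198 122 115 181 248 249 245 241 236 214 172 134 12
[... 3041 characters left out ...]
210 212 208 214 205 202 201 202 192 116 119 116 119 123 121 121 131 142 121 121 136]
 [205 209 214 215 217 212 214 215 212 141 165 206 210 207 204 203 207 211 215 194 192 194 208 212 211 212 214 194 193 218]
 [205 206 207 217 213 215 209 215 208 122 118 122 121 132 188 206 208 212 211 210 208 211 212 213 214 216 213 208 211 213]
 [209 211 210 215 215 212 208 210 209 117 117 119 123 121 117 121 122 164 154 204 207 208 207 211 212 209 214 211 211 213]
 [208 209 211 215 214 208 211 208 161 115 114 121 122  63 101 112 121 123 123 123 146 151 194 195 206 208 215 215 209 209]
 [206 211 214 215 213 208 206 210 178 117 118 116 115  32  28  31  42  72 117 118 114 115 110 111 184 198 203 207 212 213]]
```

The grip top appears at about (322.5,156), with holder edges turned about 6.5° clockwise in the image. I go over it with rz ≈ +0.11, down to just above, then measure again.

```bash
python3 -m crank '[[0.03,0,0,0,0,0],[0.031,0.0005,0,0,0,0],[0,0,0,0,0,0.11],[0,0,0.02,0,0,0],[0,0,0.02,0,0,0],[0,0,0.015,0,0,0],[0,0,0,0,0,0],[0,0,0,0,0,0],[0,0,0,0,0,0],[0,0,0,0,0,0]]' 1
python3 - <<'E'
from h import *
import sys
s=robot.observe(); p=eyes.camera_params("wrist"); w=eyes.capture("wrist")[:,:,::-1]; cv2.imwrite("pics/w13.png",w); np.save("w13.npy",p,allow_pickle=True)
T=s['tcp_pos'];print(T,np.abs(s['joint_velocities']).max().round(3))
for b in (0,.006): print("predict top centre",proj(p,np.array([T[0],T[1],.136-b])))
g=cv2.cvtColor(w,cv2.COLOR_BGR2GRAY); np.set_printoptions(linewidth=250,threshold=sys.maxsize)
print(g[200:330:4,262:386:4])
E
```

```text
clock: 23.55
tcp_pos: [0.4452, -0.0669, 0.1426]
orientation: [0.11, 0.994, 0.0, 0.0]
force: [0.3, -0.9, 0.0]
width: 0.0884
finger_force: 0.0
[ 0.44518053 -0.0669338   0.14255019] 0.003
predict top centre [320.95471712 280.72610745]
predict top centre [320.97191743 276.35040424]
[[120 118 121 118 126 123  87  89  88  87  89  86  86  93  86  86  88  90  89 104 120 123 130 123 124 119 118 128 135 193 195]
 [119 119 122 119 122 106  86  90  89  90  85  85  89  85  89  91  88  86  92  96 121 121 129 126 129 125 127 129 119 197 191]
 [123 125 126 122 123  83  90  87  89  86  84  89  88  88  91  94  90  89  87  87 117 124 128 129 124 128 127 132 190 196 188]
 [125 126 124 123 101  86  86  90  88  86  85  85  87  91  89  87  90  83  89  86  91 126 125 124 130 128 128 131 142 194 188]
 [122 125 139 142 173 176 174 175 176 171 170 175 245 244 244 245 245 245 244 244  92 116 124 122 132 131 128 123 191 191 190]
 [215 218 223 129 180 184 184 188 185 176 180 240 251 251 251 250 251 251 251 251  92  96 125 125 130 127 126 124 184 186 187]
 [218 222 221 127 181 182 184 182 175 178 179 225 251 251 2
[... 2670 characters left out ...]
 25  27  28  28  27  28  23  25  72 196 195 187 185 185 179 181]
 [193 191 190 187 187 193 186  94  96  91  50  30  28  28  28  24  28  28  31  23  24  30  25  41 193 193 186 185 183 181 182]
 [210 193 192 188 193 194 188  90  94  94  35  31  27  27  26  26  29  29  30  27  26  25  27  24 188 194 190 184 186 180 184]
 [191 190 189 189 191 196 196 161  98 103  24  23  29  30  27  28  29  30  31  24  26  28  29  29 184 191 192 187 193 191 189]
 [213 190 189 190 193 196 192 212 220 205  45  53  37  30  29  27  27  25  27  28  28  29  29  24 175 196 199 195 193 192 191]
 [221 221 219 220 214 217 215 219 221 218  96 111 107 110 108 109  96  92  53  34  28  23  21  28 109 194 202 192 187 187 190]]
```

The grip top is now at about (305,280) against (321,277) for the tool axis, so I shift about −9 mm in tool y and −2 mm in tool x; yaw is aligned. Then I descend around the grip and close.

```bash
python3 -m crank '[[-0.002,-0.009,0,0,0,0],[0,0,0,0,0,0],[0,0,0.015,0,0,0],[0,0,0.02,0,0,0],[0,0,0.02,0,0,0],[0,0,0.008,0,0,0],[0,0,0.004,0,0,0],[0,0,0,0,0,0],[0,0,0,0,0,0],[0,0,0,0,0,0]]' 1
python3 - <<'E'
from h import *
import sys
s=robot.observe(); print(s['force'],s['tcp_pos']); w=eyes.capture("wrist")[:,:,::-1]; cv2.imwrite("pics/w14.png",w)
g=cv2.cvtColor(w,cv2.COLOR_BGR2GRAY); np.set_printoptions(linewidth=250,threshold=sys.maxsize)
print(g[230:350:6,200:446:6])
E
```

```text
clock: 24.85
tcp_pos: [0.4452, -0.0761, 0.0755]
orientation: [0.11, 0.994, 0.0, 0.0]
force: [0.1, 0.7, -0.7]
width: 0.0886
finger_force: 0.0
[ 0.10488316  0.68670086 -0.70430418] [ 0.44520708 -0.07613941  0.07553219]
[[123 125 127 128 126 117 119 126 124 122 126 128 130 129  86  87  85  86  87  86  90  90  88  87  90  86  89 125 124 124 128 128 130 135 223 192 187 188 186 181 176]
 [122 122 122 129 125 125 123 125 125 122 122 125 128 130  86  90  86  88  87  86  85  88  90  89  86  86  87  92 122 122 133 131 132 127 215 188 185 189 183 177 170]
 [122 122 127 121 117 123 128 128 126 124 128 127 129 154 178 178 178 183 176 175 178 181 248 251 251 251 251 251 124 128  98 128 129 126 199 187 184 188 186 176 169]
 [115 117 132 196 147 143 216 144 129 139 127 131 126 141 181 181 185 180 175 180 181 181 251 251 251 251 251 251 118 125 124 128 124 129 194 194 192 187 184 180 167]
 [112 116 213 214 213 218 214 221 226 220 223 223 224 132 180 183 177 172 178 181 183 179 251 251 251 251 251 250 119 121 127 127 125 127 195 196 197 191 184 180 172]
 [180 203 209 215 215 217 191 192 199 195 194 19
[... 1757 characters left out ...]
87 186 190 187  12  16   8  11]
 [  9   8   7  11  88 222 196 193 186 183 181 193 195 194 188 192 101  91   6  13   1  11   6   6  29  31  40  68 167 179 188 196 198 194 189 190 183  10   8   6  11]
 [ 11  15   9  12 219 220 190 192 186 186 176 191 193 191 188 192  95  89  14  10  11   9  10   9  27  28  24  25  29 182 186 193 193 194 192 192 190  58  12   8  16]
 [ 11  11  10  87 221 216 126 196 191 188 186 190 191 188 190 213 122 126  13  15  51  40  15  11  24  25  28  31  27 188 189 193 195 187 191 189 192 191   7  15  10]
 [  1  16  16 216 219 214  45  27 133 190 190 189 206 218 210 222 131  99  18 102 112 104  61  14  27  29  28  28  23  98 195 194 186 185 184 186 186 185  59  16  12]]
```

The stylus is centred between the fingers (cols 308–335). Close.

```bash
python3 -m crank '[[0,0,0,0,0,0],[0,0,0,0,0,0],[0,0,0,0,0,0],[0,0,0,0,0,0],[0,0,0,0,0,0],[0,0,0,0,0,0],[0,0,0,0,0,0],[0,0,0,0,0,0],[0,0,0,0,0,0],[0,0,0,0,0,0]]' 0
```

```text
clock: 26.15
tcp_pos: [0.4448, -0.0762, 0.0751]
orientation: [0.11, 0.994, -0.0, 0.0]
force: [0.6, 0.9, -0.3]
width: 0.0138
finger_force: 30.0
```

Gripped at 13.8 mm. Lift straight up and start across.

```bash
python3 -m crank '[[0,0,-0.01,0,0,0],[0,0,-0.02,0,0,0],[0,0,-0.02,0,0,0],[0,0,-0.025,0,0,0],[0,0,-0.03,0,0,0],[0,0,-0.025,0,0,0],[0,0,-0.01,0,0,0],[0,0,0,0,0,0],[0.0009,0.02,0,0,0,0],[0.0018,0.04,0,0,0,0]]' 0; python3 -m crank '[[0.0018,0.04,0,0,0,0],[0.0018,0.04,0,0,0,0],[0.0018,0.04,0,0,0,0],[0.0018,0.04,0,0,0,0],[0.0018,0.04,0,0,0,0],[0.0018,0.04,0,0,0,0],[0.0018,0.04,0,0,0,0],[0.0018,0.04,0,0,0,0],[0.0009,0.021,0,0,0,0],[0,0,0,0,0,0]]' 0;  python3 -m crank '[[0,0,0,0,0,0],[0,0,0,0,0,0],[0,0,0,0,0,0],[0,0,0,0,0,0],[0,0,0,0,0,0],[0,0,0,0,0,0],[0,0,0,0,0,0],[0,0,0,0,0,0],[0,0,0,0,0,0],[0,0,0,0,0,0]]' 0
python3 - <<'E'
from h import *
import sys
s=robot.observe(); p=eyes.camera_params("wrist"); w=eyes.capture("wrist")[:,:,::-1]; cv2.imwrite("pics/w15.png",w); np.save("w15.npy",p,allow_pickle=True)
print(s['tcp_pos'],np.abs(s['joint_velocities']).max().round(3))
T=s['tcp_pos']
print("tip proj",proj(p,np.array([T[0],T[1],T[2]-.0651])),"hole expected",proj(p,np.array([.515,.319,.076])))
g=cv2.cvtColor(w,cv2.COLOR_BGR2GRAY); np.set_printoptions(linewidth=250,threshold=sys.maxsize)
print(g[130:300:5,250:420:5])
E
```

```text
clock: 27.4
tcp_pos: [0.4545, -0.0177, 0.2141]
orientation: [0.111, 0.994, -0.0, -0.001]
force: [0.1, 1.3, -0.0]
width: 0.0136
finger_force: 30.0
clock: 28.65
tcp_pos: [0.5141, 0.3197, 0.214]
orientation: [0.109, 0.994, -0.001, -0.001]
force: [0.2, -0.6, -0.7]
width: 0.0138
finger_force: 30.0
clock: 29.9
tcp_pos: [0.5147, 0.3191, 0.2151]
orientation: [0.11, 0.994, 0.0, 0.0]
force: [-0.1, -0.1, -0.1]
width: 0.0137
finger_force: 30.0
[0.51471154 0.31914352 0.21513898] 0.002
tip proj [321.12589078 246.83580946] hole expected [321.15530816 221.40056581]
[[127 129 128 131 129 127 162 131 129 128  95 108 117 140 206 225 223 222 222 104 121 116 117 119 123 115 121  66  59  53  52  55 127 171]
 [130 130 129 128 126 126 113  99 107 120 133 222 231 245 230 223 223 215 157 147  62  77 115 118 120 120 115  59  61  60  55  85 171 173]
 [125 128 130 105  97 114 121 154 226 229 231 232 233 245 233 221 218 118 117  97  60  62 115 120 116 122 121  60  61  58  55 165 166 169]
 [129  99 113 122 126 129 125 130 226 229 228 233 228 233 234 204 137 118 115 112  55  62 120 117 113 120 118  59  57  58  65 1
[... 3482 characters left out ...]
200]
 [218 220 221 193 189 190 187 189 193 195 193 198 198  68  59  59 189 198 196 193 193 190 191 188 192 195 200 196 189 221 219 218 222 200]
 [216 223 216 217 191 181 192 193 193 190 195 193   9  12   9   9   4 134 199 197 190 190 193 191 194 197 199 192 189 197 219 216 222 196]
 [214 223 213 217 214 194 193 184 188 189 187 187   2   4   6  11  10  30 192 192 194 111 189 188 194 192 192 192 197 194 221 220 223 190]
 [221 224 223 210 213 127  14  18  12  11  18  25  10   3   8  12   8   3   8   7  21  19  15  22 192 191 189 197 192 187 199 222 220 186]
 [221 221 222 222 219  11  12  17   7   5  15  12   7   7   3   2   9   8  10  15  17  15  14  20  22 196 193 195 197 187 194 188 194 191]]
```

```bash
python3 - <<'E'
from h import *
import sys
np.set_printoptions(linewidth=300,threshold=sys.maxsize)
p=np.load("w15.npy",allow_pickle=True).item()
g=cv2.cvtColor(cv2.imread("pics/w15.png"),cv2.COLOR_BGR2GRAY)
print("cols 298.."); 
for r in range(204,250,1): print(r,g[r,298:350:2])
E
```

```text
cols 298..
204 [103 110 118 121 121 121 118 117 115 117 120 130 133 126 125 124 122 160 127 124 120 117  96  95 116 114]
205 [121 122 121 120 123 122 120 116 120 117 118 122 118 121 118 121 120 127 119 123 124 119  89  91 114 110]
206 [125 121 122 122 121 122 121 118 117 121 120 117 120 121 118 122 121 121 121 120 121 121  95 104 114 116]
207 [120 121 123 124 121 123 118 120 118 122 121 118 121 121 116 122 120 119 121 122 122 119 136 173 128 110]
208 [125 121 122 122 123 119 117 117 118 119 118 122 117 122 122 121 117 117 119 119 122 121 155 195 191 111]
209 [144 119 121 123 120 120 116 121 118 120 119 116 123 121 119 120 119 119 121 120 121 122 134 202 215 126]
210 [154 120 123 121 120 120 117 118 118 119 117 116 120 122 119 124 121 117 118 119 123 119 126 200 223 197]
211 [151 119 122 118 121 119 117 116 118 118 108 103 100 112 120 118 121 119 120 121 122 118 126 195 221 218]
212 [139 120 124 119 121 117 117 119 110  97 121 149 131 118 102 117 118 119 119 118 118 121 124 193 223 222]
213 [125 120 123 121 122 117 117 114  92 129 239 245 242 218 109 109 119 120 120 121 118 120 122 18
[... 3270 characters left out ...]
205 204 204 200 201 194 192 195 219 222]
244 [158 150 195 192 193 236 175 199 201 197 127  93  88 116 201 210 205 198 192 191 193 192 188 192 219 220]
245 [183 180 196 196 228 244 207 202 200 173  81  70  70  72 154 200 193 193 189 190 192 192 189 189 216 221]
246 [193 194 196 196 233 242 226 198 201 131  70  68  71  67 103 193 192 188 190 191 192 192 188 188 216 219]
247 [195 194 196 195 230 237 222 201 200 102  68  72  68  64  81 192 189 192 189 191 190 191 186 185 215 219]
248 [196 193 195 195 211 226 206 197 197  89  68  71  67  65  71 186 193 194 190 189 191 189 188 189 201 219]
249 [194 198 197 196 200 204 201 199 196  85  67  68  72  66  69 185 190 194 188 191 192 192 192 191 193 219]
```

The round mouth is at (320.7,222.5), chamfer cols 309–332 and rows 210–234.5; the shaft tip is at about (321.8,245). At their heights this means a correction of −2 mm in tool x and −1 mm in tool y. Correct, descend to mouth level, then go in gently.

```bash
python3 -m crank '[[-0.002,-0.001,0,0,0,0],[0,0,0.01,0,0,0],[0,0,0.015,0,0,0],[0,0,0.015,0,0,0],[0,0,0.015,0,0,0],[0,0,0.01,0,0,0],[0,0,0.005,0,0,0],[0,0,0,0,0,0],[0,0,0,0,0,0],[0,0,0,0,0,0]]' 0
python3 - <<'E'
from h import *
import sys
np.set_printoptions(linewidth=300,threshold=sys.maxsize)
s=robot.observe(); print(s['tcp_pos'],s['force'])
w=eyes.capture("wrist")[:,:,::-1]; cv2.imwrite("pics/w16.png",w); g=cv2.cvtColor(w,cv2.COLOR_BGR2GRAY)
for r in range(216,272,2): print(r,g[r,296:350:2])
E
```

```text
clock: 31.2
tcp_pos: [0.5167, 0.3179, 0.1456]
orientation: [0.11, 0.994, 0.0, 0.0]
force: [-0.2, 0.2, -1.4]
width: 0.0136
finger_force: 30.0
[0.5167343  0.31794226 0.14564055] [-0.17376262  0.16079023 -1.4085097 ]
216 [ 60  54  57  61  61  82 105 114 116 117 117 119 121 120 121 121 120 119 120 140 249 252 251 230 232 158 115]
218 [ 62  67  85 111 117 119 123 119 119 121 120 118 120 116 120 123 121 120 138 230 228 242 239 231 231 215  95]
220 [112 120 119 119 120 121 118 120 116 120 117 121 115 119 121 118 121 121 139 229 229 232 231 231 232 229 102]
222 [122 119 119 122 119 119 121 118 117 119 118 120 121 120 120 118 121 122 122 225 232 232 231 231 233 232 121]
224 [120 120 121 118 121 119 120 118 124 120 122 117 119 119 121 120 119 122 116 225 231 229 232 233 230 232 180]
226 [122 121 121 122 120 122 118 116 117 119 119 119 119 121 119 120 119 122 116 172 231 231 230 230 232 231 228]
228 [118 118 120 124 119 121 117 118 119 120 118 121 117 116 119 120 117 122 132 152 230 231 231 229 231 230 230]
230 [123 122 122 123 122 123 119 121 117 114  92  94  94  99  97  99 113 118 169 225 225
[... 1605 characters left out ...]
226 228 222 159]
260 [168  88  89  89  88  87  87  92  86  88  64  73  72  68  67  58  77  90  93 192 206 226 228 227 226 226 233]
262 [187 103 160 163  87  88  87 102 104 160  67  74  71  70  66  57 143 168  90 190 204 224 213 210 227 226 227]
264 [191 189 192 190 169 172 175 195 197 189  59  74  71  73  66  62 131 195 174 196 201 202 201 202 210 223 224]
266 [186 190 193 192 196 194 194 196 199 167  60  70  71  69  65  60 128 198 199 198 199 200 199 200 200 208 220]
268 [195 192 191 194 188 188 193 196 197 162  61  64  63  66  66  59 111 199 201 201 200 202 203 199 192 189 189]
270 [195 192 191 143 225 230 167 195 197 162  62  62  63  64  65  57 103 198 198 196 196 196 193 192 194 194 191]
```

The tip is over the centre of the mouth (hole about (321,243), tip about (321.5,245)). Go in.

```bash
python3 -m crank '[[0,0,0.004,0,0,0],[0,0,0.004,0,0,0],[0,0,0.004,0,0,0],[0,0,0.004,0,0,0],[0,0,0.004,0,0,0],[0,0,0.004,0,0,0],[0,0,0.003,0,0,0],[0,0,0.001,0,0,0],[0,0,0,0,0,0],[0,0,0,0,0,0]]' 0; python3 -m crank '[[0,0,0.001,0,0,0],[0,0,0.001,0,0,0],[0,0,0.001,0,0,0],[0,0,0.001,0,0,0],[0,0,0.001,0,0,0],[0,0,0,0,0,0],[0,0,0,0,0,0],[0,0,0,0,0,0],[0,0,0,0,0,0],[0,0,0,0,0,0]]' 0
```

```text
clock: 32.5
tcp_pos: [0.5166, 0.3178, 0.1173]
orientation: [0.11, 0.994, 0.0, 0.0]
force: [0.8, 0.7, 0.2]
width: 0.0138
finger_force: 30.0
clock: 33.75
tcp_pos: [0.5165, 0.3178, 0.1122]
orientation: [0.11, 0.994, 0.0, 0.0]
force: [-0.5, -0.6, 3.2]
width: 0.0136
finger_force: 30.0
```

```bash
python3 -m crank '[[0,0,0.001,0,0,0],[0,0,0.001,0,0,0],[0,0,0.001,0,0,0],[0,0,0.001,0,0,0],[0,0,0.001,0,0,0],[0,0,0,0,0,0],[0,0,0,0,0,0],[0,0,0,0,0,0],[0,0,0,0,0,0],[0,0,0,0,0,0]]' 0
```

```text
clock: 35.0
tcp_pos: [0.5168, 0.3179, 0.1077]
orientation: [0.11, 0.994, 0.0, 0.0]
force: [-0.8, -0.8, 7.9]
width: 0.0137
finger_force: 30.0
```

```bash
python3 -m crank '[[0,0,0.0005,0,0,0],[0,0,0.0005,0,0,0],[0,0,0,0,0,0],[0,0,0,0,0,0],[0,0,0,0,0,0],[0,0,0,0,0,0],[0,0,0,0,0,0],[0,0,0,0,0,0],[0,0,0,0,0,0],[0,0,0,0,0,0]]' 0
python3 - <<'E'
from h import *
s=robot.observe(); print(s['force'],s['tcp_pos'],s['width'])
a=eyes.capture("side"); b=cv2.imread("pics/s10.png")[:,:,::-1]
print("bearing outline change rows 198-204, cols 276-288:",np.abs(a[198:204,276:288].astype(int)-b[198:204,276:288]).max())
print(cv2.cvtColor(a,cv2.COLOR_RGB2GRAY)[194:206,276:312])
E
```

```text
clock: 36.25
tcp_pos: [0.5172, 0.3181, 0.1075]
orientation: [0.11, 0.994, 0.001, 0.001]
force: [-1.3, -0.3, 13.2]
width: 0.0141
finger_force: 30.0
[-1.29417331 -0.32977827 13.20395163] [0.51723387 0.31805203 0.10745159] 0.014071834541120046
bearing outline change rows 198-204, cols 276-288: 3
[[183 184 183 183 183 183 181 178 196 198 183 168 134  95  80  81  84  86
   88  88  86  85  89  95  81  52  29  25  25  28  24  27  25  23  22  34]
 [182 182 182 182 177 158 163 177 194 196 175 165 148 124 111 111 116 119
  120 121 124 119 120 125  99  51  23  20  24  25  26  26  25  22  34  66]
 [181 182 181 182 176 137 119 154 177 180 173 175 167 160 166 168 170 172
  171 173 179 173 160 159 138  87  39  22  20  24  26  26  24  22  59 110]
 [181 182 182 183 178 136  89 101 119 130 152 173 178 176 180 181 177 174
  172 173 184 186 176 170 163 126  71  34  21  20  22  18  19  29  85 151]
 [182 180 181 184 180 139  87  77  82  87 102 117 124 123 127 135 140 141
  136 140 149 147 132 119 116 101  81  54  29  15  17  17  14  19  67 122]
 [182 181 181 183 178 138  90  80  84  85  84  85  85  85  87
[... 282 characters left out ...]
  90  90  92  91  89  90  90
   90  91  90  89  89  89  88  87  83  60  28  13  13  17  15  15  48  84]
 [177 176 174 177 177 174 161 141 118  99  95  93  91  92  92  92  92  91
   91  91  91  90  90  89  87  88  84  60  27  15  11  11   8  19  50  85]
 [178 178 178 178 180 181 179 174 160 142 131 117  97  90  90  92  93  92
   92  91  92  90  86  85  92 105 102  74  38  17  14  14  18  42  70  97]
 [182 182 182 182 182 181 181 180 177 175 172 155 125  99  92  95  98  98
   99  99  97  93  88  97 121 147 148 126  90  56  36  34  47  74  93 105]
 [181 182 182 183 182 182 181 180 179 179 180 177 162 124  97  96  98 100
   99 102 101  97 101 136 165 178 181 175 146 100  75  73  79  96 105 113]]
```

The force reads 13 N and the TCP moved only 0.2 mm for a 1 mm command, so the button is at its stop. The bearing has not moved. Handing in.

```bash
python3 -c "
from bench import robot
print(robot.hand_in())"
```

```text
the job is handed in; nothing more can be done
None
```

The job is handed in at about 36 s: the bearing sits flat over the spigot and is released, and the gripped stylus is holding the round-hole button against its stop at about 13 N; the square-hole button was not pressed.

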